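# File the notebook behind the rail and close the bookend

### The job

Slide the rack's bookend away from the card box, take the green notebook out of the wire sorter, lift it over the rack's front rail and stand it on end between the card box and the bookend. Then slide the bookend back until the notebook is held upright and snug against the box. Keep the card box standing and leave the other things on the desk where they are.

Things in the scene. Friction and masses are not known exactly. Their poses are not given: they have to be found in the camera images.
- rack: Grey sheet-steel rack, fixed, 186 (x) x 304 (y) mm, turned a little. Origin: centre of underside; x points from the front rail to the back panel, y along the row to the tall end panel, z up. Standing surface 10 mm up. Back panel: inner face x = +82 mm, top 88 mm. Tall end panel: inner face y = +140 mm, top 114 mm up. The other end (y = -149 mm) has only a low edge, 25 mm up.
- rack_rail (a point): Mid-point of the rack's front retaining rail, a fixed 8 mm round steel rod along the rack's y, 54 mm above the desk (its top 58 mm), at rack x = -86 mm (inner side -82 mm), on end posts at y = +-143 mm (tops 63 mm up). Between rail and back panel there are 164 mm. Axes as the rack's.
- bookend (a joint): How far (m) the bookend is slid to the rack's -y, away from the card box; 0 to 0.105. Its upright plate is 4 mm thick, 120 mm deep, top 111 mm above the desk; the face towards the box lies at rack y = 0.080 - value. Starts almost at the box (0 to 0.006: no room for the notebook). Needs about 2 N to slide, stays where left. With the notebook snug in the row it reads about 0.010.
- bookend_knob (a point): Black upright thumb knob on the bookend's foot, 18 mm in diameter, from 32 to 80 mm above the desk; the point is on its axis 60 mm above the desk, at rack x = 0, 82 mm to the rack's -y from the plate's face that looks to the box. It can be pushed sideways from either side or pinched; 69 mm are clear between plate and knob.
- notebook_mid (a point): Centre of the green notebook, a stiff block 211 x 148 x 12.5 mm, 0.15 to 0.35 kg: x axis along the 211 mm, y along the 148 mm, z through the thickness. Starts standing on end in the sorter (x up, top edge 217 mm above the desk), leaning up to about 5 degrees. Fits behind the rail only standing on end, its 148 mm along the rack's x.
- sorter: Dark wire letter sorter, fixed, base 150 (x) x 96 (y) x 6 mm, four wire arches along x, 77 mm high, 23 mm apart along y; the notebook stands in the middle slot (18 mm clear), its thickness along the sorter's y. Origin: centre of the underside; placed and turned differently each time.
- card_box_mid (a point): Centre of the grey-green linen card box, standing on its narrow long side on the rack next to the tall end panel: 56 mm along the row (rack y about +139 to +83 mm), 152 mm deep, 114 mm high (top 124 mm above the desk), loose, about 0.4 kg. Its own x axis points down.
- mug: Sage-green mug, 84 mm across, 91 mm high; bystander. Origin: centre of the underside.
- eraser: Small white eraser, 44 x 28 x 12 mm, lying loose on the desk; bystander. Origin: centre of the underside.
- pencil_cup: Dark pen cup with pens, 85 mm across, 133 mm high; bystander. Origin: centre of the underside.

How it is judged:
On the way, in this order (a step that is already met when the one before it is completed fails the run):
1. the bookend is slid aside to make room (value of joint bookend above 0.02 m), for 0.1 s.
2. the notebook is down behind the rail, between the card box and the bookend (z of notebook_mid in the frame of rack between 0.1 and 0.125 m and x of notebook_mid in the frame of rack between -0.014 and 0.014 m and y of notebook_mid in the frame of rack between -0.03 and 0.085 m), for 0.2 s.
At the end, for the whole second after the job is handed in: The notebook stands on end behind the front rail, down on the rack (5 mm), upright (0.06 rad) and square (0.08 rad), between the upright card box and the bookend, which is slid back to under 0.015 m (about 4 mm of play at most); all at rest (z of notebook_mid in the frame of rack between 0.111 and 0.121 m and x of notebook_mid in the frame of rack between -0.012 and 0.012 m and y of notebook_mid in the frame of rack between 0.065 and 0.083 m and angle between the x axis of notebook_mid and the z axis of rack, either way round below 0.06 rad and angle between the z axis of notebook_mid and the y axis of rack, either way round below 0.08 rad and value of joint bookend below 0.015 m and angle between the x axis of card_box_mid and the z axis of rack, either way round below 0.08 rad and linear speed of notebook below 0.02 m/s); the robot touches nothing.
It fails at once if the card box is tipped over (angle between the x axis of card_box_mid and the z axis of rack, either way round above 0.4 rad).
It fails at once if the mug is pushed away or knocked over (distance of mug from where it was at the start of the episode above 0.03 m or angle between mug's own z axis and vertical above 0.5 rad).
It fails at once if the eraser is pushed away (distance of eraser from where it was at the start of the episode above 0.03 m).
It fails at once if the pen cup is pushed away or knocked over (distance of pencil_cup from where it was at the start of the episode above 0.03 m or angle between pencil_cup's own z axis and vertical above 0.5 rad).
It also fails if it takes over 69 s, if anything falls off the work surface, if the arm or the gripper's body presses on something with over 40 N, if the wrist force passes 120 N, or if a joint passes its speed limit or range.

### The arm

A 7-joint arm with a two-finger parallel gripper is mounted at the origin on the work surface; the furniture and walls round the work are solid. World frame = base frame: x ahead of the robot, y to its left, z up, the work surface at z = 0. Lengths are in m, angles in rad, forces in N, time in s.
With the tool pointing down it reaches from about 0.425 to 0.95 m from the base axis. Payload 4.7 kg.
Tool frame: the origin (TCP) lies midway between the tips of the shut fingers; the grasp point (between the pads) lies 19 mm behind it; z points along the fingers, y is the line along which they close (so a half turn about z gives the same grasp; the last joint's range is limited). The gripper opens to 85 mm and grips with 20 to 120 N. Pads are 22 mm wide; open, the fingers measure 114 mm over their backs; the gripper's body (76 mm by 85 mm) begins 54 mm behind the grasp point. The pads swing forward as they close: fully open they stand 13 mm farther back than shut.
Start: joints at [-1.346, 0.469, -0.049, 1.532, 0.024, 1.141, -0.082], TCP at [0.169, 0.653, 0.231] pointing down, gripper open.
Joint ranges: [-2.59, 2.59], [-0.33, 1.99], [-1.39, 1.29], [0.1, 2.45], [-1.04, 4.18], [0.21, 1.99], [-2.66, 2.66]. Speed limits (rad/s): [2.57, 2.57, 3.14, 3.14, 3.14, 3.14, 3.14].

### API

Orientations are given as a unit quaternion [x, y, z, w].
In Python, from bench import * gives the robot as it stands.
- The arm moves only by the tool arm_command, never from a script. Its arguments are lists of equal length, an entry for each row: "slide": the shift along the tool's x, y, z in cm, a list of three; "dr": the turn, a rotation vector about the tool's x, y, z in degrees, a list of three; "fingers": the gripper's target within -1 to 1 (fully open at 1, half-way at 0, shut at -1). A call has 1 to 8 rows; each row shifts and turns the commanded pose from where the row before left it, along the tool's axes as they then stand; what a row does not reach is not made up. A row lasts 1/12 s, in which the tool goes at most 41.7 mm and 7.16 degrees, less where a joint would pass 70% of its speed; a pose out of reach is approached as far as the arm can. A call with a gripper value outside its range is refused whole. The fingers move at their own pace and stop on an object; "newtons" is the grip in N (left out, the last holds). Time passes only in rows, so rows that do not move let the fingers close. It gives the time, the measured TCP pose, the force, the opening and the grip force at its end, in the units of the state.
- state(): the state, without advancing time (a new reading comes with each control period).
- read_camera(name): name is "side" or "top"; returns a dict with "img" (400x640x3 uint8, red, green, blue), "mtx" (3x3 intrinsics, pixels), "eye" and "orientation" of the camera in the world. Camera axes: x right, y down, z forward; pixel columns grow to the right and rows downward; lengths in m; the calibration is good to about 2 mm. A picture is of the moment at which its call begins. There is no depth.
- sign_off(): hands the job in; it is judged then, once.
The state is a dict: "time": time; "qpos": joint angles; "qvel": joint speeds; "effort": joint torques, N m; "position": TCP position; "ee_rot": TCP orientation; "force": force on the tool from outside, world axes, zero at the start; "torque": the same for the moment, N m; "width": finger opening in m; "gripper_force": force on a finger pad.
Only numpy, scipy, OpenCV 4.12 (cv2) and the standard library are available. Lean on these libraries where they do the work, as an engineer would, in place of code of your own. Each camera call takes 0.05 s, during which the arm holds its last target. There are 200 camera calls.

## Working session

There is one attempt and no reset: what is moved stays moved. The work goes in short steps, Python scripts to look and compute and a tool call to move; the robot and the scene stay as the last step left them, time stands still between calls to the robot, and variables do not carry over. Pictures are saved under pics/ and viewed, at most 10 in all, crops included, and the job is handed in when it is done.

Besides the shell and the picture viewer there is one more tool, called as a command line: name --argument value ..., lists and objects as JSON in quotes. arm_command: Moves the arm, as the interface text tells. Its arguments: {"type":"object","properties":{"slide":{"type":"array","items":{"type":"array","items":{"type":"number"}}},"dr":{"type":"array","items":{"type":"array","items":{"type":"number"}}},"fingers":{"type":"array","items":{"type":"number"}},"newtons":{"type":"number"}},"required":["slide","dr","fingers"]}

```bash
mkdir -p pics; cat > h.py <<'E'
from bench import *
import numpy as np, cv2
from scipy.spatial.transform import Rotation as R
def snap(n,f,crop=None,s=1):
    c=read_camera(n); im=c["img"][:,:,::-1].copy(); cv2.imwrite(f"pics/{f}_raw.png",im)
    np.savez(f"pics/{f}.npz",mtx=c["mtx"],eye=c["eye"],o=c["orientation"])
    if crop: x0,y0,x1,y1=crop; im=im[y0:y1,x0:x1]
    cv2.imwrite(f"pics/{f}.png",cv2.resize(im,None,fx=s,fy=s,interpolation=cv2.INTER_CUBIC))
def ray(f,u,v):
    d=np.load(f"pics/{f}.npz"); K=d["mtx"]; o=np.array(d["o"])
    M=R.from_quat(o).as_matrix() if o.shape==(4,) else o
    return d["eye"], M@np.linalg.inv(K)@[u,v,1]
def atz(f,u,v,z):
    e,r=ray(f,u,v); return e+r*(z-e[2])/r[2]
def proj(f,p):
    d=np.load(f"pics/{f}.npz"); o=d["o"]; M=R.from_quat(o).as_matrix() if o.shape==(4,) else o
    q=d["mtx"]@M.T@(np.array(p)-d["eye"]); return q[:2]/q[2]
E
python3 - <<'E'
from h import *
np.set_printoptions(precision=4,suppress=True)
snap("top","t0",s=1.25); snap("side","s0",s=1.25)
s=state(); print(s)
for f in("t0","s0"):
  d=np.load(f"pics/{f}.npz"); print(d["mtx"],d["eye"],d["o"])
E
```

```text
{'time': 0.1, 'qpos': array([-1.3459,  0.4693, -0.0486,  1.5335,  0.0241,  1.141 , -0.0823]), 'qvel': array([-0.0001, -0.0013, -0.0003, -0.0022,  0.    ,  0.0018, -0.0005]), 'effort': array([  0.0009, -51.1513,  -0.047 , -23.8391,   0.0108,   0.0044,
        -0.    ]), 'position': array([0.1693, 0.6529, 0.2304]), 'ee_rot': array([ 0.1265,  0.992 , -0.0008, -0.0001]), 'force': array([-0.161 , -0.0913,  0.1642]), 'torque': array([0.0227, 0.0089, 0.027 ]), 'gripper_force': 0.0, 'width': 0.08545725515793534}
[[398.1382   0.     327.4687]
 [  0.     398.1382 198.279 ]
 [  0.       0.       1.    ]] [ 0.172  -0.0126  1.7028] [ 0.7082 -0.7003  0.0612 -0.0655]
[[505.1409   0.     326.3489]
 [  0.     505.1409 193.0378]
 [  0.       0.       1.    ]] [0.6586 1.3722 1.7885] [ 0.05    0.9389 -0.3398 -0.0236]
```

View pics/t0.png

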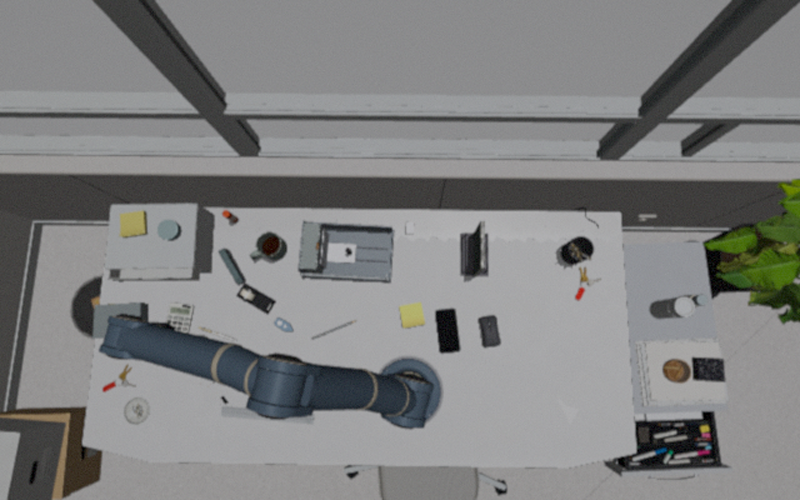

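View pics/s0.png

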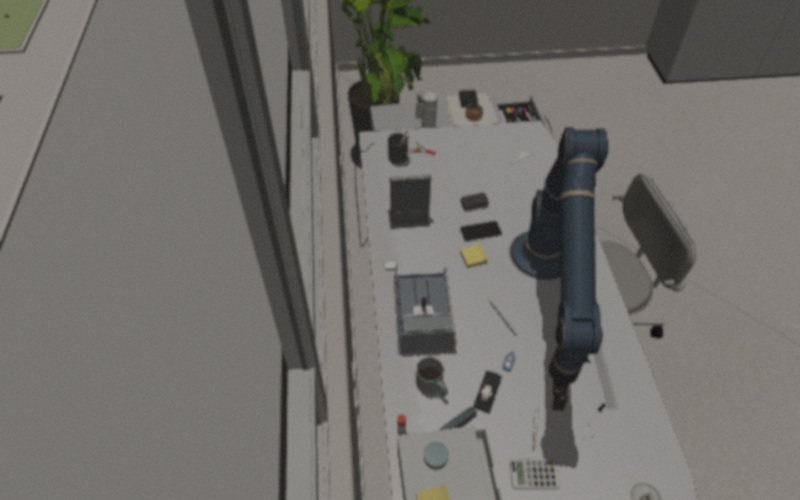

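The top view shows the rack at about (345,250), with its tall end to the left and its back panel up. The sorter with the notebook is at about (475,250), the mug at (268,247), the eraser at (410,228) and the pen cup at (577,250). I need enlarged crops to measure from.

```bash
python3 - <<'E'
import cv2
a=cv2.imread("pics/t0_raw.png")[168:232,232:402]; cv2.imwrite("pics/t0c.png",cv2.resize(a,None,fx=4.7,fy=4.7,interpolation=cv2.INTER_CUBIC))
a=cv2.imread("pics/s0_raw.png")[135:285,300:375]; a=cv2.resize(a,None,fx=4,fy=4,interpolation=cv2.INTER_CUBIC)
cv2.imwrite("pics/s0c.png",a)
E
```

```text
(no output)
```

View pics/t0c.png

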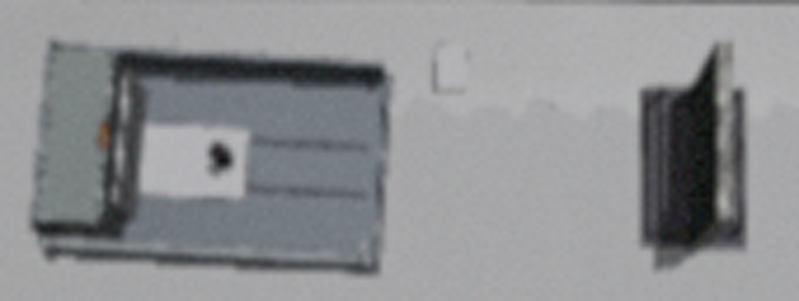

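View pics/s0c.png

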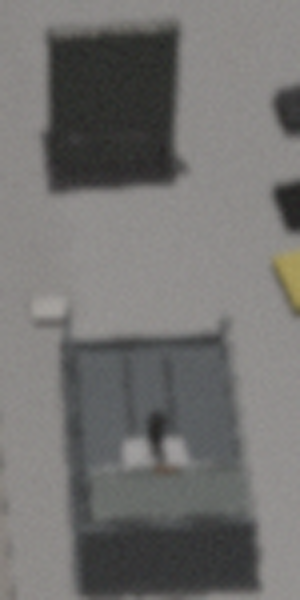

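The crops show:
- **Knob (top):** at (220,155).
- **Rack edges (top):** right edge from (386,75) to (377,268), front edge from (45,255) to (377,268).
- **Notebook top edge (top):** from (722,42) to (722,222).
- **Sorter base (top):** spans (642–745, 88–247).
- **Notebook top edge (side):** from (50,32) to (178,26).

```bash
python3 - <<'E'
from h import *
np.set_printoptions(precision=4,suppress=True)
T=lambda x,y,z:atz("t0",232+(x+.5)/4.7-.5,168+(y+.5)/4.7-.5,z)
S=lambda x,y,z:atz("s0",300+(x+.5)/4-.5,135+(y+.5)/4-.5,z)
for n,a in dict(knobtop=(220,153,.08),backL=(122,58,.088),backR=(384,70,.088),frontL=(45,255,.01),frontR=(377,268,.01),box1=(55,45,.124),box2=(120,50,.124),box3=(102,226,.124),box4=(36,222,.124),nb_hi=(724,42,.217),nb_lo=(724,222,.217),b1=(642,88,.006),b2=(745,88,.006),b3=(642,247,.006),b4=(745,247,.006),er=(450,70,.012)).items(): print(n,T(*a))
for n,a in dict(knob=(157,414,.08),nbL=(50,34,.217),nbR=(178,27,.217),bl=(48,188,.006),br=(172,183,.006),backpost=(66,308,.088),railpost=(225,320,.063),boxA=(92,465,.124),boxB=(243,462,.124),boxC=(250,520,.124),boxD=(82,525,.124)).items(): print("S",n,S(*a))
E
```

```text
knobtop [0.4561 0.2021 0.08  ]
backL [0.5391 0.2908 0.088 ]
backR [0.5307 0.0586 0.088 ]
frontL [0.3723 0.3677 0.01  ]
frontR [0.3638 0.0651 0.01  ]
box1 [0.5419 0.3426 0.124 ]
box2 [0.538 0.286 0.124]
box3 [0.3842 0.2947 0.124 ]
box4 [0.387  0.3512 0.124 ]
nb_hi [ 0.5283 -0.2236  0.217 ]
nb_lo [ 0.3804 -0.2215  0.217 ]
b1 [ 0.5344 -0.1771  0.006 ]
b2 [ 0.5354 -0.2724  0.006 ]
b3 [ 0.3862 -0.1761  0.006 ]
b4 [ 0.3872 -0.2699  0.006 ]
er [0.5482 0.0009 0.012 ]
S knob [0.46   0.2023 0.08  ]
S nbL [ 0.5295 -0.2202  0.217 ]
S nbR [ 0.3875 -0.2171  0.217 ]
S bl [ 0.538  -0.1796  0.006 ]
S br [ 0.3926 -0.1727  0.006 ]
S backpost [0.54   0.0623 0.088 ]
S railpost [0.3699 0.0767 0.063 ]
S boxA [0.536  0.2859 0.124 ]
S boxB [0.3883 0.2977 0.124 ]
S boxC [0.3917 0.364  0.124 ]
S boxD [0.5527 0.3528 0.124 ]
```

arm_command --slide '[[0,0,0],[0,0,0],[-2,-2.9,0],[-2,-2.9,0],[-2,-2.9,0],[-2,-2.9,0],[-2,-2.9,0],[-2,-2.9,0]]' --dr '[[0,0,-6],[0,0,-6],[0,0,0],[0,0,0],[0,0,0],[0,0,0],[0,0,0],[0,0,0]]' --fingers '[1,1,1,1,1,1,1,1]'

```text
time: 0.77
position: [0.2822, 0.4724, 0.2309]
ee_rot: [0.022, 1.0, -0.0, -0.0]
force: [0.4, 0.3, -1.1]
width: 0.0854
gripper_force: 0.0
```

arm_command --slide '[[-2,-2.9,0],[-2,-2.9,0],[-2,-2.9,0],[-2,-2.9,0],[-2,-2.9,0],[-2,-2.9,0],[-2,-2.9,0],[-2,-2.9,0]]' --dr '[[0,0,0],[0,0,0],[0,0,0],[0,0,0],[0,0,0],[0,0,0],[0,0,0],[0,0,0]]' --fingers '[1,1,1,1,1,1,1,1]'

```text
time: 1.43
position: [0.4315, 0.2336, 0.2311]
ee_rot: [0.022, 1.0, -0.0, -0.0]
force: [0.5, 0.4, 0.1]
width: 0.0857
gripper_force: 0.0
```

```bash
cat >> h.py <<'E'
def go(p,yaw=None,verbose=True):
    "tool-frame shift (cm) and turn about tool z (deg) to bring TCP to p, tool y heading yaw deg; shift is valid AFTER the turn"
    s=state(); M=R.from_quat(s["ee_rot"]).as_matrix(); y=np.degrees(np.arctan2(M[1,1],M[0,1])); t=0
    if yaw is not None: t=-(yaw-y); M=M@R.from_euler("z",t,degrees=True).as_matrix()
    print("t %.2f pos"%s["time"],s["position"].round(4),"yaw %.2f tilt"%y,M[:2,2].round(4),"turn %.2f"%t,"shift",(M.T@(np.array(p)-s["position"])*100).round(2),"F",s["force"].round(1),"w %.4f"%s["width"],"qpos",s["qpos"].round(2))
O=np.array([.459,.207,0]); YAW=-2.2
def rk(x,y,z): return O+R.from_euler("z",YAW,degrees=True).apply([x,y,z])
E
python3 -c "
from h import *
go([.459,.202,.12],87.8)"
```

```text
t 1.43 pos [0.4315 0.2336 0.2311] yaw 87.46 tilt [-0.0003 -0.0001] turn -0.34 shift [-2.87 -3.05 11.11] F [0.5 0.4 0.1] w 0.0857 qpos [-0.69  0.17  0.12  1.97 -0.02  1.01  0.97]
```

arm_command --slide '[[-1.5,-1.5,2],[-1.4,-1.5,3],[0,0,3],[0,0,3],[0,0,3],[0,0,2],[0,0,1],[0,0,0]]' --dr '[[0,0,0],[0,0,0],[0,0,0],[0,0,0],[0,0,0],[0,0,0],[0,0,0],[0,0,0]]' --fingers '[1,1,1,1,1,1,1,1]' --newtons 20

```text
time: 2.1
position: [0.4572, 0.2033, 0.0592]
ee_rot: [0.022, 1.0, -0.001, -0.002]
force: [-0.6, 0.0, -0.4]
width: 0.0851
gripper_force: 0.0
```

arm_command --slide '[[0,0,0.6],[0,0,0],[0,0,0],[0,0,0],[0,0,0],[0,0,0],[0,0,0],[0,0,0]]' --dr '[[0,0,0],[0,0,0],[0,0,0],[0,0,0],[0,0,0],[0,0,0],[0,0,0],[0,0,0]]' --fingers '[1,-0.5,-1,-1,-1,-1,-1,-1]'

```text
time: 2.77
position: [0.4591, 0.2045, 0.0559]
ee_rot: [0.022, 1.0, 0.0, 0.0]
force: [-1.5, -0.0, 4.3]
width: 0.0168
gripper_force: 20.8
```

arm_command --slide '[[0,-0.6,0],[0,-0.8,0],[0,-0.8,0],[0,-0.8,0],[0,-0.8,0],[0,-0.7,0],[0,0,0],[0,0,0]]' --dr '[[0,0,0],[0,0,0],[0,0,0],[0,0,0],[0,0,0],[0,0,0],[0,0,0],[0,0,0]]' --fingers '[-1,-1,-1,-1,-1,-1,-1,-1]'

```text
time: 3.43
position: [0.4571, 0.1572, 0.0559]
ee_rot: [0.023, 1.0, -0.0, 0.0]
force: [-1.9, -2.0, 9.0]
width: 0.0173
gripper_force: 21.2
```

arm_command --slide '[[0,0,0],[0,0,0],[0,0,0],[0,0,0],[0,0,-1],[0,0,-3],[0,0,-4],[0,0,-4]]' --dr '[[0,0,0],[0,0,0],[0,0,0],[0,0,0],[0,0,0],[0,0,0],[0,0,0],[0,0,0]]' --fingers '[1,1,1,1,1,1,1,1]'

```text
time: 4.1
position: [0.4559, 0.1587, 0.1766]
ee_rot: [0.022, 1.0, -0.001, -0.001]
force: [0.6, 0.7, -0.3]
width: 0.0851
gripper_force: 0.0
```

```bash
python3 -c "
from h import *
go([.457,-.221,.30],88.9)"
```

```text
t 4.10 pos [0.4559 0.1587 0.1766] yaw 87.46 tilt [-0.0021 -0.0012] turn -1.44 shift [ -0.81 -37.98 -12.3 ] F [ 0.6  0.7 -0.3] w 0.0851 qpos [-0.55  0.22  0.15  2.05 -0.04  0.88  1.15]
```

arm_command --slide '[[0,0,-4],[0,0,-4],[0,0,-4],[0,0,0],[0,-3,0],[0,-3.5,0],[0,-3.5,0],[0,-3.5,0]]' --dr '[[0,0,0],[0,0,0],[0,0,0],[0,0,-1.4],[0,0,0],[0,0,0],[0,0,0],[0,0,0]]' --fingers '[1,1,1,1,1,1,1,1]'

```text
time: 4.77
position: [0.4536, 0.0228, 0.2957]
ee_rot: [0.009, 1.0, 0.0, 0.0]
force: [-0.3, 0.2, -0.3]
width: 0.0853
gripper_force: 0.0
```

arm_command --slide '[[0,-3.5,0],[0,-3.5,0],[0,-3.5,0],[0,-3.5,0],[0,-3.5,0],[0,-3.5,0],[0,-2.5,0],[0,0,0]]' --dr '[[0,0,0],[0,0,0],[0,0,0],[0,0,0],[0,0,0],[0,0,0],[0,0,0],[0,0,0]]' --fingers '[1,1,1,1,1,1,1,1]'

```text
time: 5.43
position: [0.4478, -0.2168, 0.2959]
ee_rot: [0.015, 1.0, -0.002, 0.0]
force: [0.4, -0.6, 0.6]
width: 0.0856
gripper_force: 0.0
```

```bash
python3 -c "
from h import *
go([.457,-.221,.172],88.9)
snap('top','t1',(240,160,400,240),5)"
```

```text
t 5.43 pos [ 0.4478 -0.2168  0.2959] yaw 88.34 tilt [ 0.0005 -0.003 ] turn -0.56 shift [-0.92 -0.37 12.39] F [ 0.4 -0.6  0.6] w 0.0856 qpos [-0.11  0.12  0.53  1.88 -0.06  1.16  1.98]
```

View pics/t1.png

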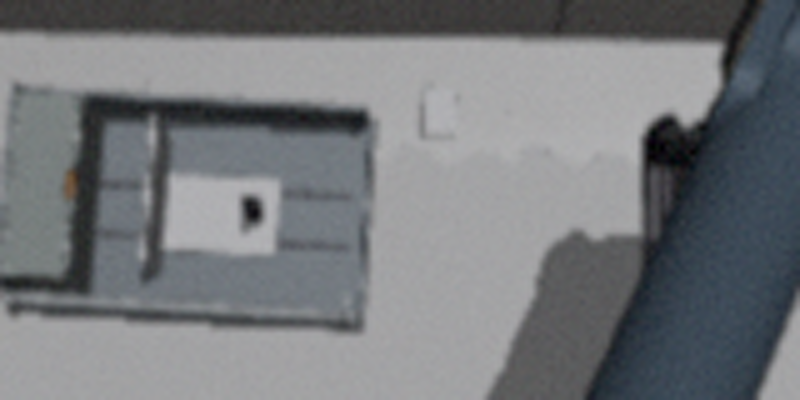

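The bookend plate now stands at about (155,190) in the crop. The gap to the box is clear, and the other things are where they were. Next I descend onto the notebook.

arm_command --slide '[[-0.9,-0.4,1],[0,0,3],[0,0,3],[0,0,3],[0,0,1.9],[0,0,0.5],[0,0,0],[0,0,0]]' --dr '[[0,0,-0.6],[0,0,0],[0,0,0],[0,0,0],[0,0,0],[0,0,0],[0,0,0],[0,0,0]]' --fingers '[1,1,1,1,1,1,1,1]'

```text
time: 6.15
position: [0.4592, -0.2145, 0.1722]
ee_rot: [0.004, 1.0, 0.0, 0.001]
force: [0.7, -0.2, 0.3]
width: 0.0857
gripper_force: 0.0
```

arm_command --slide '[[0,0,0],[0,0,0],[0,0,0],[0,0,0],[0,0,0],[0,0,0],[0,0,0],[0,0,0]]' --dr '[[0,0,0],[0,0,0],[0,0,0],[0,0,0],[0,0,0],[0,0,0],[0,0,0],[0,0,0]]' --fingers '[0,-0.5,-1,-1,-1,-1,-1,-1]' --newtons 50

```text
time: 6.82
position: [0.4585, -0.2175, 0.1717]
ee_rot: [0.005, 1.0, -0.002, 0.001]
force: [-0.6, -5.0, -0.2]
width: 0.0117
gripper_force: 48.6
```

```bash
python3 -c "
from h import *
go([.457,-.221,.33],88.9)"
```

```text
t 6.82 pos [ 0.4585 -0.2175  0.1717] yaw 89.45 tilt [ 0.0014 -0.0043] turn 0.55 shift [  0.12  -0.43 -15.83] F [-0.6 -5.  -0.2] w 0.0117 qpos [-0.06  0.28  0.5   2.02 -0.17  0.88  2.09]
```

arm_command --slide '[[0,-0.3,-0.5],[0,0,-1.5],[0,0,-2.5],[0,0,-2.5],[0,0,-2.5],[0,0,-2.5],[0,0,-2.5],[0,0,-1]]' --dr '[[0,0,0],[0,0,0],[0,0,0],[0,0,0],[0,0,0],[0,0,0],[0,0,0],[0,0,0]]' --fingers '[-1,-1,-1,-1,-1,-1,-1,-1]'

```text
time: 7.48
position: [0.4593, -0.2179, 0.3295]
ee_rot: [0.005, 1.0, 0.0, 0.002]
force: [1.3, 0.4, -2.5]
width: 0.0122
gripper_force: 49.1
```

```bash
python3 -c "
from h import *
go(rk(0,.066,.33),87.8)
snap('side','s2',(295,110,395,290),3.3)"
```

```text
t 7.48 pos [ 0.4593 -0.2179  0.3295] yaw 89.46 tilt [0.0046 0.0006] turn 1.66 shift [ 1.660e+00  4.905e+01 -2.000e-02] F [ 1.3  0.4 -2.5] w 0.0122 qpos [-0.11  0.11  0.53  1.81 -0.06  1.23  1.99]
```

View pics/s2.png

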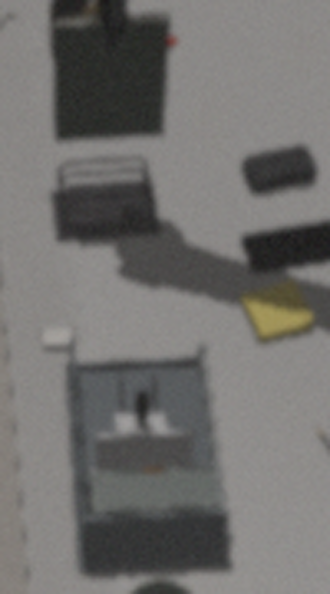

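The notebook hangs free above the sorter. Its bottom edge runs from (57,137) to (161,131) in the crop and its top left corner is at about (54,30). I'll check its centre relative to the TCP.

```bash
python3 -c "
from h import *
np.set_printoptions(precision=4,suppress=True)
S=lambda x,y,z:atz('s2',295+(x+.5)/3.3-.5,110+(y+.5)/3.3-.5,z)
a,b=S(57,137,.164),S(161,131,.164);print(a,b,(a+b)/2)
a,b=S(52,28,.375),S(169,17,.375);print(a,b,(a+b)/2)"
```

```text
[ 0.5308 -0.2229  0.164 ] [ 0.3882 -0.2202  0.164 ] [ 0.4595 -0.2215  0.164 ]
[ 0.5361 -0.2076  0.375 ] [ 0.3865 -0.2136  0.375 ] [ 0.4613 -0.2106  0.375 ]
```

arm_command --slide '[[0,0,0],[0.1,2,0],[0.1,3,0],[0.1,3.3,0],[0.1,3.3,0],[0.1,3.3,0],[0.1,3.3,0],[0.1,3.3,0]]' --dr '[[0,0,1.7],[0,0,0],[0,0,0],[0,0,0],[0,0,0],[0,0,0],[0,0,0],[0,0,0]]' --fingers '[-1,-1,-1,-1,-1,-1,-1,-1]'

```text
time: 8.2
position: [0.4583, -0.0009, 0.3246]
ee_rot: [0.02, 1.0, 0.0, -0.002]
force: [0.9, -0.4, -0.8]
width: 0.0123
gripper_force: 49.2
```

arm_command --slide '[[0.1,3.3,0],[0.1,3.3,0],[0.1,3.3,0],[0.1,3.3,0],[0.1,3.3,0],[0.1,3.3,0],[0.1,3.2,0],[0.1,3,0]]' --dr '[[0,0,0],[0,0,0],[0,0,0],[0,0,0],[0,0,0],[0,0,0],[0,0,0],[0,0,0]]' --fingers '[-1,-1,-1,-1,-1,-1,-1,-1]'

```text
time: 8.87
position: [0.4604, 0.2591, 0.3242]
ee_rot: [0.019, 1.0, -0.001, -0.002]
force: [-0.1, -0.3, -1.9]
width: 0.0117
gripper_force: 49.2
```

arm_command --slide '[[0.1,1.6,0],[0,0,0],[0,0,0],[0,0,0]]' --dr '[[0,0,0],[0,0,0],[0,0,0],[0,0,0]]' --fingers '[-1,-1,-1,-1]'

```text
time: 9.2
position: [0.4613, 0.2719, 0.325]
ee_rot: [0.02, 1.0, -0.001, -0.001]
force: [-0.4, 0.3, -1.7]
width: 0.0118
gripper_force: 49.1
```

```bash
python3 -c "
from h import *
go(rk(0,.066,.20),87.8)
snap('top','t3',(232,160,332,240),8)
for a in [(-.082,.0,.088),(-.086,-.143,.063),(-.086,.143,.063),(.082,-.149,.088),(.082,.14,.088),(0,-.0475,.08),(.07,.083,.124),(-.07,.083,.124)]: p=proj('t3',rk(*a)); print(a,((p-[232,160]+.5)*8-.5).round(0))"
```

```text
t 9.20 pos [0.4613 0.2719 0.325 ] yaw 87.68 tilt [-0.0023 -0.002 ] turn -0.12 shift [-0.05  0.13 12.5 ] F [-0.4  0.3 -1.7] w 0.0118 qpos [-0.69  0.17  0.09  1.74 -0.01  1.24  0.93]
(-0.082, 0.0, 0.088) [352. 474.]
(-0.086, -0.143, 0.063) [633. 502.]
(-0.086, 0.143, 0.063) [ 83. 474.]
(0.082, -0.149, 0.088) [661. 175.]
(0.082, 0.14, 0.088) [107. 149.]
(0, -0.0475, 0.08) [457. 324.]
(0.07, 0.083, 0.124) [202. 161.]
(-0.07, 0.083, 0.124) [179. 433.]
```

View pics/t3.png

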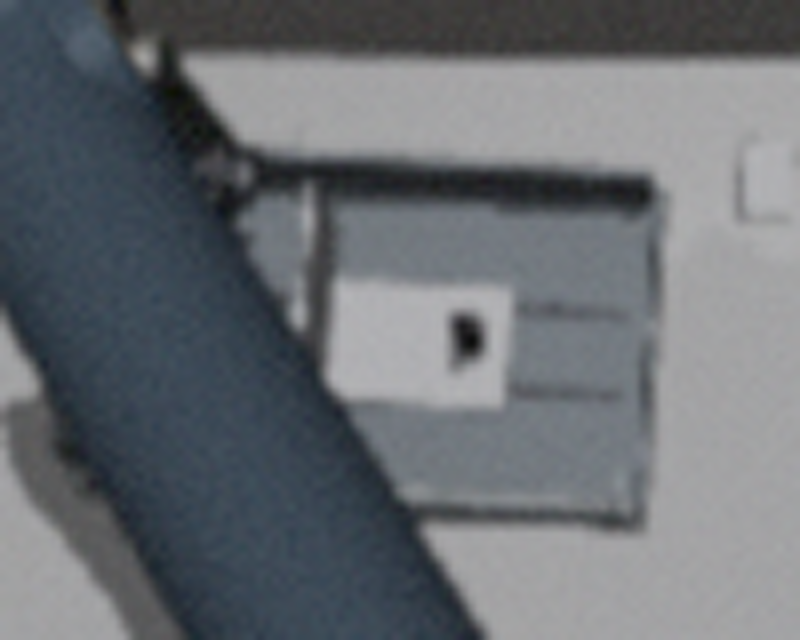

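arm_command --slide '[[0,0,1],[0,0,2],[0,0,2],[0,0,2],[0,0,2],[0,0,1.5],[0,0,0],[0,0,0]]' --dr '[[0,0,0],[0,0,0],[0,0,0],[0,0,0],[0,0,0],[0,0,0],[0,0,0],[0,0,0]]' --fingers '[-1,-1,-1,-1,-1,-1,-1,-1]'

```text
time: 9.92
position: [0.4612, 0.2722, 0.2205]
ee_rot: [0.02, 1.0, -0.001, -0.001]
force: [0.9, 0.7, -1.9]
width: 0.0121
gripper_force: 49.2
```

arm_command --slide '[[0,0,1],[0,0,1],[0,0,1],[0,0,0.7],[0,0,0.3],[0,0,0.2],[0,0,0],[0,0,0]]' --dr '[[0,0,0],[0,0,0],[0,0,0],[0,0,0],[0,0,0],[0,0,0],[0,0,0],[0,0,0]]' --fingers '[-1,-1,-1,-1,-1,-1,-1,-1]'

```text
time: 10.58
position: [0.4618, 0.2735, 0.1795]
ee_rot: [0.02, 1.0, 0.0, 0.0]
force: [0.4, -1.2, -1.1]
width: 0.0123
gripper_force: 49.1
```

```bash
python3 -c "
from h import *
go(rk(0,.0765,.176),87.8)"
```

```text
t 10.58 pos [0.4618 0.2735 0.1795] yaw 87.76 tilt [0.0005 0.0004] turn -0.04 shift [0.02 0.99 0.35] F [ 0.4 -1.2 -1.1] w 0.0123 qpos [-0.68  0.3   0.08  1.92 -0.03  0.92  0.95]
```

Now I push it gently toward the box until there is contact, a few mm at a time.

arm_command --slide '[[0,0.3,0],[0,0.2,0],[0,0.2,0],[0,0,0],[0,0,0]]' --dr '[[0,0,0],[0,0,0],[0,0,0],[0,0,0],[0,0,0]]' --fingers '[-1,-1,-1,-1,-1]'

```text
time: 11.0
position: [0.4618, 0.2806, 0.1794]
ee_rot: [0.019, 1.0, 0.0, 0.0]
force: [-0.6, -0.8, -2.0]
width: 0.012
gripper_force: 49.2
```

arm_command --slide '[[0,0.1,0.1],[0,0.1,0.1],[0,0,0.1],[0,0,0],[0,0,0]]' --dr '[[0,0,0],[0,0,0],[0,0,0],[0,0,0],[0,0,0]]' --fingers '[-1,-1,-1,-1,-1]'

```text
time: 11.42
position: [0.4618, 0.2823, 0.1761]
ee_rot: [0.02, 1.0, -0.0, -0.0]
force: [-0.5, -1.5, -1.7]
width: 0.0118
gripper_force: 49.2
```

arm_command --slide '[[0,0,0.1],[0,0,0.1],[0,0.1,0],[0,0,0],[0,0,0]]' --dr '[[0,0,0],[0,0,0],[0,0,0],[0,0,0],[0,0,0]]' --fingers '[-1,-1,-1,-1,-1]'

```text
time: 11.83
position: [0.4621, 0.283, 0.1757]
ee_rot: [0.02, 1.0, -0.0, 0.0]
force: [-3.1, -2.7, 8.1]
width: 0.0119
gripper_force: 50.4
```

arm_command --slide '[[0,0.1,0.1],[0,0,0],[0,0,0]]' --dr '[[0,0,0],[0,0,0],[0,0,0]]' --fingers '[-1,-1,-1]'

```text
time: 12.08
position: [0.4623, 0.2836, 0.1757]
ee_rot: [0.02, 1.0, -0.0, 0.0]
force: [-3.8, -3.3, 13.9]
width: 0.0118
gripper_force: 51.4
```

arm_command --slide '[[0,0,-0.2],[0,0.1,0],[0,0,0],[0,0,0],[0,0,0],[0,0,0],[0,0,0],[0,0,0]]' --dr '[[0,0,0],[0,0,0],[0,0,0],[0,0,0],[0,0,0],[0,0,0],[0,0,0],[0,0,0]]' --fingers '[-1,-1,-1,-0.7,-0.5,-0.2,0.2,0.6]'

```text
time: 12.75
position: [0.4619, 0.2853, 0.1751]
ee_rot: [0.02, 1.0, -0.0, -0.0]
force: [0.6, -0.3, 0.2]
width: 0.0567
gripper_force: 0.0
```

arm_command --slide '[[0,0,0],[0,0,-0.5],[0,0,-1.5],[0,0,-2],[0,0,-2],[0,0,-2],[0,0,-1],[0,0,0]]' --dr '[[0,0,0],[0,0,0],[0,0,0],[0,0,0],[0,0,0],[0,0,0],[0,0,0],[0,0,0]]' --fingers '[0.7,0.7,0.7,0.7,0.7,0.7,0.7,0.7]'

```text
time: 13.42
position: [0.4632, 0.2861, 0.268]
ee_rot: [0.02, 1.0, 0.002, 0.002]
force: [0.5, -0.2, 0.0]
width: 0.0726
gripper_force: 0.0
```

```bash
python3 -c "
from h import *
go([.457,.157,.265],87.8)"
```

```text
t 13.42 pos [0.4632 0.2861 0.268 ] yaw 87.76 tilt [0.0043 0.0034] turn -0.04 shift [  0.13 -12.93   0.26] F [ 0.5 -0.2  0. ] w 0.0726 qpos [-0.7   0.22  0.08  1.81 -0.02  1.11  0.92]
```

arm_command --slide '[[0,-2,0],[0,-3,0],[0,-3,0],[0,-3,0],[0,-1.9,0],[0,0,0]]' --dr '[[0,0,0],[0,0,0],[0,0,0],[0,0,0],[0,0,0],[0,0,0]]' --fingers '[0.7,0.7,0.8,1,1,1]'

```text
time: 13.92
position: [0.4564, 0.1512, 0.2642]
ee_rot: [0.023, 1.0, -0.001, -0.001]
force: [0.2, 0.4, 0.0]
width: 0.0854
gripper_force: 0.0
```

```bash
python3 -c "
from h import *
go([.457,.157,.055],87.8)
snap('side','s4',(300,190,400,290),5.5)"
```

```text
t 13.92 pos [0.4564 0.1512 0.2642] yaw 87.34 tilt [-0.0021 -0.0025] turn -0.46 shift [-0.08  0.64 20.91] F [0.2 0.4 0. ] w 0.0854 qpos [-0.55  0.12  0.16  1.94 -0.02  1.09  1.14]
```

View pics/s4.png

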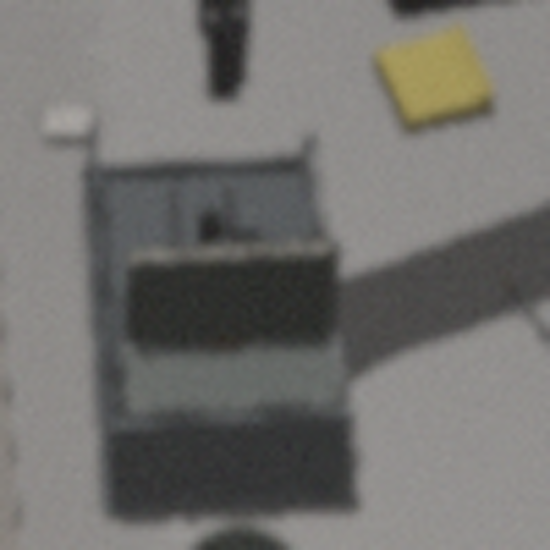

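The notebook stands upright behind the rail against the box; its top edge runs from (130,258) to (335,248). Next I grip the knob.

arm_command --slide '[[0,0.5,2],[0,0,3.5],[0,0,3.5],[0,0,3.5],[0,0,3.5],[0,0,3],[0,0,1.7],[0,0,0]]' --dr '[[0,0,0],[0,0,0],[0,0,0],[0,0,0],[0,0,0],[0,0,0],[0,0,0],[0,0,0]]' --fingers '[1,1,1,1,1,1,1,1]'

```text
time: 14.63
position: [0.4537, 0.1615, 0.0541]
ee_rot: [0.019, 1.0, -0.002, -0.004]
force: [-1.0, -0.2, 0.1]
width: 0.0856
gripper_force: 0.0
```

arm_command --slide '[[0,0,0],[0,0,0],[0,0,0],[0,0,0],[0,0,0],[0,0,0],[0,0,0],[0,0,0]]' --dr '[[0,0,0],[0,0,0],[0,0,0],[0,0,0],[0,0,0],[0,0,0],[0,0,0],[0,0,0]]' --fingers '[0,-0.5,-1,-1,-1,-1,-1,-1]' --newtons 20

```text
time: 15.3
position: [0.4578, 0.1612, 0.0593]
ee_rot: [0.02, 1.0, 0.0, 0.001]
force: [-1.3, -1.6, 6.9]
width: 0.0167
gripper_force: 20.7
```

arm_command --slide '[[0,0.4,0],[0,0.6,0],[0,0.6,0],[0,0.6,0],[0,0.4,0],[0,0.2,0],[0,0,0],[0,0,0]]' --dr '[[0,0,0],[0,0,0],[0,0,0],[0,0,0],[0,0,0],[0,0,0],[0,0,0],[0,0,0]]' --fingers '[-1,-1,-1,-1,-1,-1,-1,-1]'

```text
time: 15.97
position: [0.459, 0.1901, 0.0593]
ee_rot: [0.019, 1.0, 0.001, 0.001]
force: [-0.6, -0.8, 5.8]
width: 0.0172
gripper_force: 20.5
```

arm_command --slide '[[0,0.2,0],[0,0.2,0],[0,0.1,0],[0,0,0],[0,0,0]]' --dr '[[0,0,0],[0,0,0],[0,0,0],[0,0,0],[0,0,0]]' --fingers '[-1,-1,-1,-1,-1]'

```text
time: 16.38
position: [0.4592, 0.1945, 0.0593]
ee_rot: [0.02, 1.0, 0.0, 0.001]
force: [0.1, -0.1, 6.1]
width: 0.0171
gripper_force: 20.6
```

arm_command --slide '[[0,0.1,0],[0,0.1,0],[0,0,0],[0,0,0]]' --dr '[[0,0,0],[0,0,0],[0,0,0],[0,0,0]]' --fingers '[-1,-1,-1,-1]'

```text
time: 16.72
position: [0.4593, 0.1964, 0.0593]
ee_rot: [0.02, 1.0, 0.0, 0.001]
force: [-0.6, -2.8, 6.3]
width: 0.017
gripper_force: 20.6
```

arm_command --slide '[[0,0.1,0],[0,0.1,0],[0,0,0],[0,0,0]]' --dr '[[0,0,0],[0,0,0],[0,0,0],[0,0,0]]' --fingers '[-1,-1,-1,-1]'

```text
time: 17.05
position: [0.4594, 0.1981, 0.0593]
ee_rot: [0.02, 1.0, 0.0, 0.001]
force: [-0.8, -1.8, 6.6]
width: 0.0173
gripper_force: 20.6
```

arm_command --slide '[[0,0.1,0],[0,0.1,0],[0,0,0],[0,0,0]]' --dr '[[0,0,0],[0,0,0],[0,0,0],[0,0,0]]' --fingers '[-1,-1,-1,-1]'

```text
time: 17.38
position: [0.4594, 0.1999, 0.0593]
ee_rot: [0.02, 1.0, 0.0, 0.001]
force: [-1.7, -2.9, 5.9]
width: 0.0168
gripper_force: 20.6
```

arm_command --slide '[[0,0.1,0],[0,0.1,0],[0,0,0],[0,0,0]]' --dr '[[0,0,0],[0,0,0],[0,0,0],[0,0,0]]' --fingers '[-1,-1,-1,-1]'

```text
time: 17.72
position: [0.4595, 0.2009, 0.0593]
ee_rot: [0.02, 1.0, -0.001, 0.0]
force: [-0.3, -4.6, 8.0]
width: 0.0171
gripper_force: 20.8
```

arm_command --slide '[[0,0.1,0],[0,0.1,0],[0,0,0],[0,0,0]]' --dr '[[0,0,0],[0,0,0],[0,0,0],[0,0,0]]' --fingers '[-1,-1,-1,-1]'

```text
time: 18.05
position: [0.4595, 0.201, 0.0593]
ee_rot: [0.021, 1.0, -0.002, 0.0]
force: [-0.8, -9.0, 9.9]
width: 0.017
gripper_force: 21.1
```

It's blocked at y = 0.201 and the force is rising, so it is snug. I ease off, release and retreat.

arm_command --slide '[[0,-0.2,0],[0,0,0],[0,0,0],[0,0,0],[0,0,0],[0,0,0],[0,0,-1],[0,0,-2]]' --dr '[[0,0,0],[0,0,0],[0,0,0],[0,0,0],[0,0,0],[0,0,0],[0,0,0],[0,0,0]]' --fingers '[-1,-1,-0.6,-0.3,0,0.3,0.5,0.5]'

```text
time: 18.72
position: [0.457, 0.2019, 0.0872]
ee_rot: [0.019, 1.0, -0.001, -0.002]
force: [0.6, -0.7, 0.3]
width: 0.0637
gripper_force: 0.0
```

arm_command --slide '[[0,0,-2],[0,0,-3],[0,0,-3],[0,0,-3],[0,-1,-3],[0,-3,-2],[0,-3,0],[0,-3,0]]' --dr '[[0,0,0],[0,0,0],[0,0,0],[0,0,0],[0,0,0],[0,0,0],[0,0,0],[0,0,0]]' --fingers '[0.5,0.5,0.5,0.5,0.5,0.5,0.5,0.5]'

```text
time: 19.38
position: [0.4554, 0.102, 0.2506]
ee_rot: [0.019, 1.0, 0.001, 0.002]
force: [0.7, -0.4, 0.0]
width: 0.0641
gripper_force: 0.0
```

arm_command --slide '[[0,-3,0],[0,-3,0],[0,-3,0],[0,-3,0],[0,0,0],[0,0,0],[0,0,0]]' --dr '[[0,0,0],[0,0,0],[0,0,0],[0,0,0],[0,0,0],[0,0,0],[0,0,0]]' --fingers '[0.5,0.5,0.5,0.5,0.5,0.5,0.5]'

```text
time: 19.97
position: [0.4502, -0.0167, 0.2487]
ee_rot: [0.019, 1.0, 0.0, 0.0]
force: [0.8, 0.2, -0.3]
width: 0.064
gripper_force: 0.0
```

```bash
python3 -c "
from h import *
snap('top','t5',(232,160,332,240),5); snap('side','s5',(300,190,380,290),4)
a=cv2.imread('pics/t5.png');b=cv2.imread('pics/s5.png')
c=np.zeros((400,820,3),np.uint8);c[:,:500]=a;c[:,500:]=b
cv2.imwrite('pics/b5.png',c[:,:800])
for z,y in ((.221,.0703),(.221,.0828)):
  for x in(-.074,.074):
    p=rk(x,y,z);print(x,y,((proj('t5',p)-[232,160]+.5)*5-.5).round(),((proj('s5',p)-[300,190]+.5)*4-.5+[500,0]).round())
print(((proj('t5',rk(0,-.012,.08))-[232,160]+.5)*5-.5).round())"
```

```text
-0.074 0.0703 [104. 259.] [747. 170.]
0.074 0.0703 [120.  68.] [592. 178.]
-0.074 0.0828 [ 87. 258.] [749. 181.]
0.074 0.0828 [104.  67.] [592. 189.]
[243. 200.]
```

View pics/b5.png

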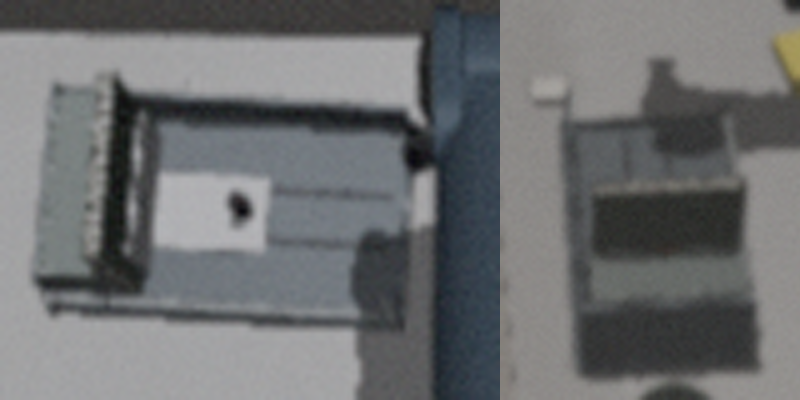

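The top edge of the notebook, from (108,75) to (94,258), matches the predicted upright pose to 2–3 mm. The bookend is against it, and the box is standing.

```bash
python3 -c "
from bench import *
print(sign_off())"
```

```text
the job is handed in; nothing more can be done
None
```

The job is handed in: the notebook stands upright behind the rail, held snug between the card box and the bookend, with nothing else moved in the views I checked. The judge's verdict was not shown.

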